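# Slide the loaded tray across to the drying stand

### The job

Slide the wooden tray, with its tin of paste standing on it, off the near stand, across the open gap and along the far stand until its front edge is fully home against the stop. Keep it flat and sliding all the way, neither end sagging into the gap: press the sprung pad at its tail to hold it down while the heavy nose crosses, do not press the tail down into the gap as it follows, and work gently. The tin must stay standing where it is on the tray, and the hammer, the jar and the stack of heels must be left alone; let go of the tray at the end.

Things in the scene. Friction and masses are not known exactly. Their poses are not given: they have to be found in the camera images.
- near_stand: fixed wooden stand the tray starts on: deck 330 mm long, 170 wide, top 50 mm above the table; side rails 128 mm apart inside, 14 mm high. Origin: at table level under the middle of the deck's gap edge; x axis level, along the rails towards the far stand (the pushing direction), z up. Deck from x = 0 back to x = -330 mm
- far_stand: fixed wooden stand across the gap (140 to 155 mm wide), in line within 2 mm sideways. Deck 300 mm long, top 49.5 mm above the table, bevelled over the 8 mm before its edge; side rails 130 mm apart inside, flared at the entry, 14 mm high. Origin: at table level under the middle of its gap edge; x axis in the pushing direction, z up. Deck from x = 0 to 300 mm
- near_edge (a point): middle of the near deck's gap edge, on the deck's top. Once the tray's nose lies on the far deck and before its tail leaves this edge, let the pad come up and push on the step alone: a tail pressed hard when nothing is under it can tip into the gap
- far_edge (a point): middle of the far deck's gap edge, on the deck's top
- stop_face (a point): foot of the face of the stop, a 45 mm high cross board fixed on the far stand, 272 mm in from its gap edge; the tray's nose ends up against it
- tray: loose plywood tray, 260 mm long, 120 wide, 0.34 kg, too wide to grasp. Front 220 mm: solid raised deck 45 mm thick, cork on top. Last 40 mm (tail): flat ledge 10 mm thick, so an upright step 35 mm high faces the tail; fingertips can push on the step and press on the ledge's pad together. Origin: middle of the underside; x axis to the nose (x = 130 mm), step face x = -90, tail end x = -130, z up
- tray_nose (a point): middle of the tray's bottom front edge. With the tin, the balance point is 65 to 85 mm behind this, less than the gap: unless the tail's pad is held down with about 8 to 12 N, the nose sags into the gap before it reaches the far deck. A tilt over 0.8 degree counts as sagging
- tray_ledge (a point): middle of the wooden top of the tail ledge, 20 mm behind the step face. Over it is a flat black sprung rubber pad (34 x 80 mm) to press on: free, its top is 8 to 28 mm above this wood (a shim of unknown height, not measured: feel for it); it gives 1 mm per 2.4 N, 5 mm at most, then is hard. Over 35 N of the hand on the tray, even for an instant, is too rough
- tin: round closed tin with a red band, 92 mm diameter, 75 mm high, 0.5 to 0.72 kg, standing loose on the cork with its centre about 52 mm behind the tray's nose. Origin: centre of its underside
- hammer: bystander: hammer lying on the table, 260 mm long; leave alone
- tack_jar: bystander: jar, 60 mm diameter, 85 mm high; leave alone
- heel_stack: bystander: stack of heel pieces 72 x 60 x 40 mm; leave alone
Not all that is in view belongs to the job. Of the things that look like the tin, the middle-sized one is meant.

How it is judged:
By the outcome, as a careful person would: the job done as asked, in the order asked, and still so for the second after the job is handed in, with the robot touching nothing.
It also fails if it takes over 64 s, if anything falls off the work surface, if the arm or the gripper's body presses on something with over 40 N, if the wrist force passes 120 N, or if a joint passes its speed limit or range.

### The arm

A 7-joint arm with a two-finger parallel gripper is mounted at the origin on the work surface. World frame = base frame: x ahead of the robot, y to its left, z up, the work surface at z = 0. Lengths are in m, angles in degrees, forces in N, time in s.
With the tool pointing down it reaches from about 0.35 to 0.9 m from the base axis. Payload 19.9 kg.
Tool frame: the origin (TCP) lies midway between the tips of the shut fingers; the grasp point (between the pads) lies 19 mm behind it (robot.grip_depth is the distance from the TCP to the grasp point, in m); z points along the fingers, y is the line along which they close (so a half turn about z gives the same grasp; the last joint's range is limited). The gripper opens to 85 mm and grips with 20 to 120 N. Pads are 22 mm wide; open, the fingers measure 114 mm over their backs; the gripper's body (76 mm by 85 mm) begins 54 mm behind the grasp point. The pads swing forward as they close: fully open they stand 13 mm farther back than shut.
Start: joints at [73.883, 23.915, -0.59, 92.452, 0.269, 63.638, -3.037], TCP at [0.148, -0.607, 0.231] pointing down, gripper open.
Joint ranges: [-161.28, 161.28], [-22.2, 115.67], [-73.04, 71.86], [3.21, 147.25], [-68.34, 248.33], [10.77, 114.83], [-161.83, 161.83]. Speed limits (degrees/s): [108.29, 108.29, 136.94, 136.94, 172.46, 172.46, 172.46].

### API

Orientations are given as [roll, pitch, yaw] about the fixed x, y, z axes, in that order (R = Rz(yaw) Ry(pitch) Rx(roll)).
In Python, from workcell import robot, capture, camera_params, models gives the robot as it stands. The module is installed in compiled form; this text tells all that it offers.
- The arm moves only by the tool step_arm, never from a script. Its argument "series" is a list of rows, each a list of 5 numbers: the shift along the tool's x, y, z in units of 40 mm (1.0 is 40 mm), then the turn about the tool's z in units of 8 degrees (1.0 is 8 degrees), then the closure, from -1 (fully open) to 1 (shut). In form: [[dx, dy, dz, roll, jaw], ...]. A call has 1 to 10 rows; each row is the pose to reach, as a shift and turn from the pose commanded when the call began, along the tool's axes at that moment; what a row does not reach only later rows make up. A row lasts 1/10 s, in which the tool goes at most 50 mm and 8.59 degrees, less where a joint would pass 70% of its speed; a pose out of reach is approached as far as the arm can. A call with a gripper value outside its range is refused whole. The fingers move at their own pace and stop on an object; the grip force is fixed at half the most. Time passes only in rows, so rows that repeat a pose let the fingers close. It gives the time, the measured TCP pose, the force, the opening and the grip force at its end, in the units of the state.
- robot.read_state(): the state, without advancing time (a new reading comes with each control period).
- capture(name): name is "scene" or "top" or "wrist"; returns (picture, depth): 384x512x3 uint8, red, green, blue; 384x512 float32, m along the optical axis (not along the pixel's ray), 0 where there is no reading.
- camera_params(name): a dict with "K" (3x3 intrinsics, pixels), "R" (3x3) and "t" (3): a world point X has camera coordinates R X + t; the wrist camera has in their place "T_tool_cam" (4x4, takes a point from camera to tool coordinates, whose origin is the TCP and whose axes are the flange's). Camera axes: x right, y down, z forward; pixel columns grow to the right and rows downward; lengths in m; the calibration is good to about 2 mm. A picture is of the moment at which its call begins: read the wrist's pose just before it. camera_params takes no time and is no camera call.
- robot.job_done(): hands the job in; it is judged then, once.
Trained networks look in the newest picture that a camera, given by its name, has taken for a name from the list of things; names that differ only in an ending like _2 or _b are one class to them, and where a whole thing is asked for, a point or a joint stands for the part that bears it (a point fixed in the world has none). Each returns a list of dicts, best first, with "p" (0 to 1); they miss things now and then, are a little off and sometimes report something else, mostly with a low value. They report only what shows in the picture. A call takes as long as a camera call. They do not tell look-alikes from the thing itself.
- models.spot_in(camera, name): "at" ([x, y, z] in m, in world coordinates, good to about 4 mm: the middle of the surface that is visible of it).
- models.masks_of(camera, name): "pixels" (384x512 bool, what is visible of it).
- models.spot_point(camera, name): "at" ([x, y, z] in m, in world coordinates, good to about 4 mm: a listed point, or the origin of a listed thing).
The state is a dict: "t": time; "qpos": joint angles; "qvel": joint speeds; "joint_torque": joint torques, N m; "eef_pos": TCP position; "orientation": TCP orientation; "contact_force": force on the tool from outside, world axes, zero at the start; "ft_torque": the same for the moment, N m; "grip_width": opening from 0.0 (shut) to 1.0 (fully open); "grasp_force": force on a finger pad.
Only numpy, scipy, OpenCV 4.12 (cv2) and the standard library are available. Lean on these libraries where they do the work, as an engineer would, in place of code of your own. Each camera call takes 0.05 s, during which the arm holds its last target. There are 200 camera calls.

## Working session

There is one attempt and no reset: what is moved stays moved. The work goes in short steps, Python scripts to look and compute and a tool call to move; the robot and the scene stay as the last step left them, time stands still between calls to the robot, and variables do not carry over. Pictures are saved under pics/ and viewed, at most 10 in all, crops included, and the job is handed in when it is done.

Besides the shell and the picture viewer there is one more tool, called after "Call:" by a JSON object that holds its "op" and its "data". step_arm: Moves the arm, as the interface text tells. Its arguments: {"type":"object","properties":{"series":{"type":"array"}},"required":["series"]}

```bash
mkdir -p pics; cat > h.py <<'E'
from workcell import robot,capture,camera_params,models
import numpy as np,cv2
def shot(c,f):
    p,d=capture(c); cv2.imwrite(f'pics/{f}.png',p[:,:,::-1]); np.save(f'pics/{c}_d.npy',d); return p,d
def px2w(c,u,v,d):
    P=camera_params(c);K=P['K'];r=np.linalg.inv(K)@[u,v,1]*d
    return np.array(P['R']).T@(r-P['t'])
def w2px(c,X):
    P=camera_params(c);q=P['K']@(P['R']@np.array(X)+P['t']);return q[:2]/q[2]
E
python3 - <<'E'
from h import *
np.set_printoptions(precision=4,suppress=True)
a,_=shot('scene','s1');b,_=shot('top','t1')
cv2.imwrite('pics/st.png',cv2.resize(np.vstack([a,b])[:,:,::-1],(512,600*768//768)) if 0 else np.hstack([cv2.resize(a,(400,300)),cv2.resize(b,(400,300))])[:,:,::-1])
for c in ('top','scene'):
  for n in ('near_edge','far_edge','stop_face','tray','tray_nose','tray_ledge','tin','near_stand','far_stand'):
    print(c,n,[(np.round(r['at'],4),round(r['p'],2)) for r in models.spot_point(c,n)][:4])
print(robot.read_state())
E
```

```text
top near_edge [(array([ 0.5033, -0.114 ,  0.0479]), 0.61)]
top far_edge [(array([0.4979, 0.0342, 0.0475]), 0.97)]
top stop_face [(array([0.5035, 0.3015, 0.0495]), 0.55)]
top tray [(array([ 0.5053, -0.2982,  0.0507]), 0.74)]
top tray_nose [(array([ 0.5044, -0.1657,  0.0506]), 0.68)]
top tray_ledge []
top tin [(array([ 0.5019, -0.2199,  0.093 ]), 0.56), (array([ 0.3517, -0.2032,  0.0007]), 0.56), (array([ 0.5026, -0.1132, -0.0033]), 0.5)]
top near_stand [(array([ 0.501 , -0.1108, -0.0047]), 0.67)]
top far_stand [(array([ 0.5028,  0.0325, -0.0014]), 0.65)]
scene near_edge [(array([ 0.5044, -0.1138,  0.053 ]), 0.89)]
scene far_edge [(array([0.5018, 0.0365, 0.0493]), 0.6), (array([ 0.4969, -0.2167,  0.0915]), 0.15)]
scene stop_face [(array([0.5038, 0.3013, 0.0503]), 0.93)]
scene tray [(array([ 0.5075, -0.2956,  0.0473]), 0.77)]
scene tray_nose [(array([ 0.5087, -0.1644,  0.0487]), 0.74)]
scene tray_ledge [(array([ 0.5005, -0.4065,  0.0587]), 0.63), (array([ 0.502 , -0.1107,  0.0505]), 0.52)]
scene tin [(array([ 0.4988, -0.217 ,  0.0931]), 0.74), (array([ 0.3201, -0.3369,  0.0064]), 0.61), (array([ 0.3498, -0.2022,  0.0016]), 0.52), (array([0.502 , 0.3037, 0.0503]), 0.36)]
scene near_stand [(array([ 0.5028, -0.1147, -0.0001]), 0.77)]
scene far_stand [(array([ 0.5002,  0.0324, -0.002 ]), 0.92)]
{'t': 1.0, 'qpos': array([73.8829, 23.9154, -0.5905, 92.4543,  0.2696, 63.6369, -3.0357]), 'qvel': array([ 0.0101,  0.048 , -0.0015,  0.0161, -0.0661, -0.1033,  0.1249]), 'joint_torque': array([  0.0004, -86.4215,   0.6782, -43.521 ,   0.0192,   0.0018,
         0.    ]), 'eef_pos': array([ 0.1484, -0.6071,  0.2312]), 'orientation': array([-179.9949,    0.0024,   13.7409]), 'contact_force': array([0.9673, 0.0532, 0.3142]), 'ft_torque': array([-0.0014, -0.0239,  0.0532]), 'grasp_force': 0.0, 'grip_width': 0.9989215811429222}
```

View pics/t1.png

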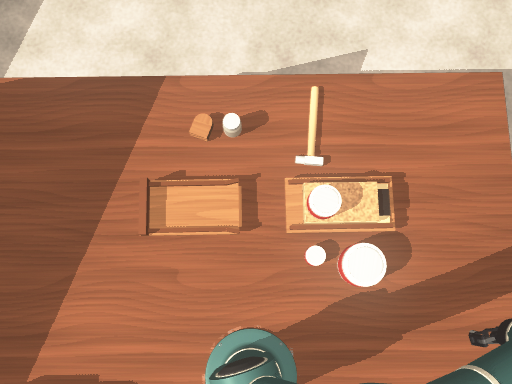

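View pics/s1.png

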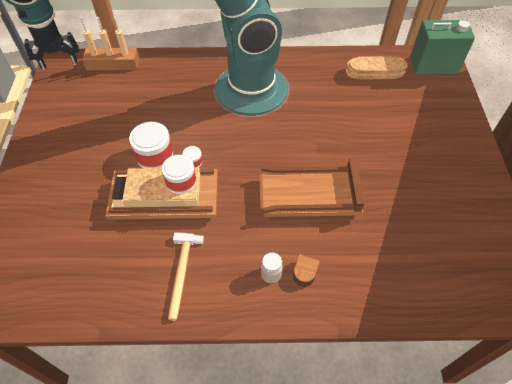

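The top view has three red-banded tins: small at (316,255), large at (362,264), and a middle-sized one on the tray at (325,201). The last is the one meant: it is the middle size and stands on the cork. The tray's black pad is at (384,202), the near stand is on the right and the far stand on the left, so the push runs along world +y.

```bash
python3 - <<'E'
from h import *
np.set_printoptions(precision=4,suppress=True)
a=cv2.imread('pics/t1.png')[165:295,270:410]; cv2.imwrite('pics/c1.png',cv2.resize(a,None,fx=4.5,fy=4.5,interpolation=2))
print(camera_params('wrist'))
E
```

```text
{'K': array([[309.2457,   0.    , 258.6798],
       [  0.    , 309.2457, 187.5087],
       [  0.    ,   0.    ,   1.    ]]), 'T_tool_cam': array([[ 0.0001, -0.9517, -0.307 ,  0.0797],
       [ 1.    , -0.0001,  0.0006,  0.0001],
       [-0.0006, -0.307 ,  0.9517, -0.1431],
       [ 0.    ,  0.    ,  0.    ,  1.    ]])}
```

View pics/c1.png

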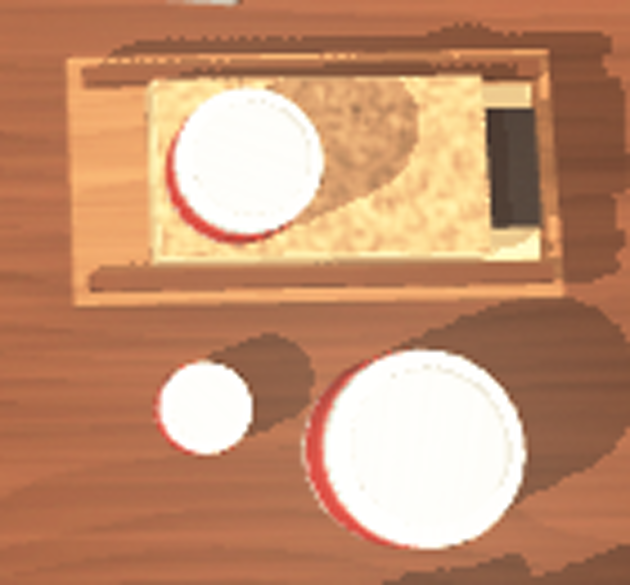

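Call:
{"op": "step_arm", "data": {"series": [[0.95, -0.17, 0, -0.95, 1], [1.9, -0.34, 0, -1.9, 1], [2.9, -0.5, 0, -2.9, 1], [3.85, -0.7, 0, -3.85, 1], [4.8, -0.85, 0, -4.8, 1], [5.75, -1.0, 0, -5.7, 1], [6.7, -1.2, 0, -6.7, 1], [7.6, -1.4, 0, -7.6, 1], [8.6, -1.55, 0, -8.6, 1], [9.55, -1.7, 0, -9.53, 1]]}}

```text
t: 2.0
eef_pos: [0.5048, -0.4495, 0.2314]
orientation: [180.0, 0.0, 90.3]
contact_force: [0.2, -0.7, 0.3]
grip_width: -0.004
grasp_force: 0.0
```

The crop confirms the choice: the tin on the cork at (245,160) lies between the small and large ones in size. Next is a close look at the tail from the wrist camera.

```bash
cat >> h.py <<'E'
from scipy.spatial.transform import Rotation as Ro
def wristcloud():
    s=robot.read_state();p,d=capture('wrist');P=camera_params('wrist')
    T=np.eye(4);T[:3,:3]=Ro.from_euler('xyz',s['orientation'],degrees=True).as_matrix();T[:3,3]=s['eef_pos'];M=T@P['T_tool_cam']
    v,u=np.mgrid[:384,:512];c=np.stack([u,v,np.ones_like(u)],-1)@np.linalg.inv(P['K']).T*d[...,None]
    return p,d,c@M[:3,:3].T+M[:3,3]
E
python3 - <<'E'
from h import *
np.set_printoptions(precision=4,suppress=True)
p,d,X=wristcloud(); cv2.imwrite('pics/w1.png',p[:,:,::-1]); np.save('pics/X1.npy',X); np.save('pics/p1.npy',p)
for n in ('near_edge','tray_nose','tray_ledge','tray'): print(n,[(r['at'],r['p']) for r in models.spot_point('wrist',n)][:2])
for x0 in (0.465,0.503,0.54):
  m=(abs(X[...,0]-x0)<.003)&(d>0)
  Y=X[m]
  b=np.round(Y[:,1]/.006).astype(int)
  print(x0,[(round(k*.006,3),round(np.median(Y[b==k,2]),4)) for k in np.unique(b) if -.5<k*.006<-.34])
E
```

```text
near_edge []
tray_nose [([0.4986, -0.2951, 0.0498], 0.36)]
tray_ledge [([0.5051, -0.4073, 0.0555], 0.58)]
tray [([0.5001, -0.2967, 0.0512], 0.64)]
0.465 [(np.float64(-0.498), np.float64(0.0005)), (np.float64(-0.492), np.float64(0.0007)), (np.float64(-0.486), np.float64(0.0002)), (np.float64(-0.48), np.float64(0.0004)), (np.float64(-0.474), np.float64(0.0003)), (np.float64(-0.468), np.float64(0.0001)), (np.float64(-0.462), np.float64(0.0005)), (np.float64(-0.456), np.float64(0.0009)), (np.float64(-0.45), np.float64(0.3081)), (np.float64(-0.444), np.float64(0.31)), (np.float64(-0.438), np.float64(0.3074)), (np.float64(-0.432), np.float64(0.0506)), (np.float64(-0.426), np.float64(0.0513)), (np.float64(-0.42), np.float64(0.0781)), (np.float64(-0.414), np.float64(0.0781)), (np.float64(-0.408), np.float64(0.0777)), (np.float64(-0.402), np.float64(0.0776)), (np.float64(-0.396), np.float64(0.0779)), (np.float64(-0.39), np.float64(0.0608)), (np.float64(-0.384), np.float64(0.0949)), (np.float64(-0.378), np.float64(0.0956)), (np.float64(-0.372), np.float64(0.0955)), (np.float64(-0.366), np.floa
[... 1747 characters left out ...]
t64(-0.438), np.float64(0.2979)), (np.float64(-0.432), np.float64(0.0506)), (np.float64(-0.426), np.float64(0.0503)), (np.float64(-0.42), np.float64(0.0783)), (np.float64(-0.414), np.float64(0.078)), (np.float64(-0.408), np.float64(0.078)), (np.float64(-0.402), np.float64(0.0782)), (np.float64(-0.396), np.float64(0.0781)), (np.float64(-0.39), np.float64(0.0776)), (np.float64(-0.384), np.float64(0.0931)), (np.float64(-0.378), np.float64(0.0956)), (np.float64(-0.372), np.float64(0.0955)), (np.float64(-0.366), np.float64(0.0955)), (np.float64(-0.36), np.float64(0.0954)), (np.float64(-0.354), np.float64(0.0955)), (np.float64(-0.348), np.float64(0.0955)), (np.float64(-0.342), np.float64(0.0955))]
```

View pics/w1.png

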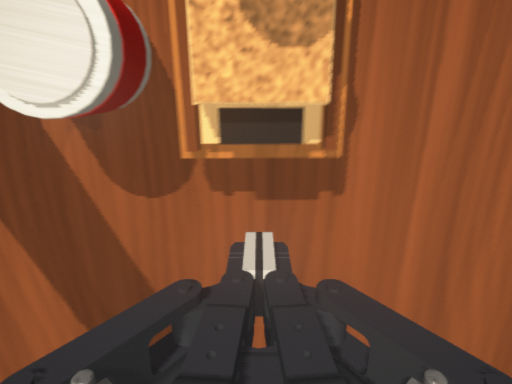

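The wrist view shows the black pad around (262,126), with the step edge at row 103 and squared up to the tool. Measured, the pad top is at z≈0.078, the step at y≈-0.386 and the tray's middle at x≈0.504. I'll move to just above the pad.

Call:
{"op": "step_arm", "data": {"series": [[0.4, 0, 0.2, 0, 1], [0.8, 0, 0.8, 0, 1], [1.1, 0, 1.5, 0, 1], [1.2, 0, 2.2, 0, 1], [1.2, 0, 2.8, 0, 1], [1.2, 0, 3.2, 0, 1], [1.2, 0, 3.4, 0, 1], [1.2, 0, 3.5, 0, 1], [1.2, 0, 3.6, 0, 1], [1.2, 0, 3.6, 0, 1]]}}

```text
t: 3.25
eef_pos: [0.5035, -0.4025, 0.0875]
orientation: [180.0, 0.0, 90.0]
contact_force: [0.5, -0.3, -0.1]
grip_width: -0.002
grasp_force: 0.0
```

Call:
{"op": "step_arm", "data": {"series": [[0, 0, 0.025, 0, 1], [0, 0, 0.05, 0, 1], [0, 0, 0.075, 0, 1], [0, 0, 0.1, 0, 1], [0, 0, 0.125, 0, 1], [0, 0, 0.15, 0, 1], [0, 0, 0.175, 0, 1], [0, 0, 0.2, 0, 1], [0, 0, 0.225, 0, 1], [0, 0, 0.225, 0, 1]]}}

```text
t: 4.25
eef_pos: [0.5033, -0.4022, 0.0781]
orientation: [-180.0, -0.0, 90.0]
contact_force: [-0.1, -0.3, -0.5]
grip_width: -0.001
grasp_force: 0.0
```

Call:
{"op": "step_arm", "data": {"series": [[0, 0, 0.015, 0, 1], [0, 0, 0.03, 0, 1], [0, 0, 0.05, 0, 1], [0, 0, 0.05, 0, 1], [0, 0, 0.05, 0, 1]]}}

```text
t: 4.75
eef_pos: [0.5034, -0.4023, 0.0764]
orientation: [180.0, 0.0, 90.0]
contact_force: [-1.1, 0.4, 3.7]
grip_width: -0.001
grasp_force: 1.7
```

Call:
{"op": "step_arm", "data": {"series": [[0, 0, -0.06, 0, 1], [0, 0, -0.12, 0, 1], [0.03, 0, -0.12, 0, 1], [0.06, 0, -0.12, 0, 1], [0.09, 0, -0.12, 0, 1], [0.12, 0, -0.12, 0, 1], [0.12, 0, -0.12, 0, 1]]}}

```text
t: 5.45
eef_pos: [0.5034, -0.3972, 0.081]
orientation: [-180.0, -0.0, 90.0]
contact_force: [0.2, 0.7, -0.8]
grip_width: -0.005
grasp_force: 0.0
```

Call:
{"op": "step_arm", "data": {"series": [[0.02, 0, 0, 0, 1], [0.04, 0, 0, 0, 1], [0.06, 0, 0, 0, 1], [0.06, 0, 0, 0, 1]]}}

```text
t: 5.85
eef_pos: [0.5032, -0.3955, 0.0811]
orientation: [-180.0, 0.0, 90.0]
contact_force: [0.2, -4.5, -2.6]
grip_width: -0.003
grasp_force: 2.0
```

Call:
{"op": "step_arm", "data": {"series": [[0, 0, 0.04, 0, 1], [0, 0, 0.08, 0, 1], [0, 0, 0.11, 0, 1], [0, 0, 0.14, 0, 1], [0, 0, 0.16, 0, 1], [0, 0, 0.175, 0, 1], [0, 0, 0.175, 0, 1]]}}

```text
t: 6.55
eef_pos: [0.5035, -0.3955, 0.0745]
orientation: [180.0, 0.0, 90.0]
contact_force: [-2.2, -4.0, 7.4]
grip_width: -0.002
grasp_force: 6.4
```

Call:
{"op": "step_arm", "data": {"series": [[0.03, 0, 0.005, 0, 1], [0.08, 0, 0.01, 0, 1], [0.14, 0, 0.015, 0, 1], [0.21, 0, 0.02, 0, 1], [0.29, 0, 0.025, 0, 1], [0.37, 0, 0.025, 0, 1], [0.45, 0, 0.025, 0, 1], [0.53, 0, 0.025, 0, 1], [0.61, 0, 0.025, 0, 1], [0.69, 0, 0.025, 0, 1]]}}

```text
t: 7.55
eef_pos: [0.5042, -0.3695, 0.0745]
orientation: [179.9, 0.2, 89.9]
contact_force: [-0.2, -12.1, 13.9]
grip_width: -0.002
grasp_force: 10.2
```

Call:
{"op": "step_arm", "data": {"series": [[0.08, 0, 0, 0, 1], [0.16, 0, 0, 0, 1], [0.24, 0, 0, 0, 1], [0.32, 0, 0, 0, 1], [0.4, 0, 0, 0, 1], [0.48, 0, 0, 0, 1], [0.56, 0, 0, 0, 1], [0.64, 0, 0, 0, 1], [0.72, 0, 0, 0, 1], [0.8, 0, 0, 0, 1]]}}

```text
t: 8.55
eef_pos: [0.5042, -0.3375, 0.0745]
orientation: [179.9, 0.2, 89.9]
contact_force: [-0.9, -11.6, 14.1]
grip_width: 0.002
grasp_force: 10.3
```

Call:
{"op": "step_arm", "data": {"series": [[0.08, 0, 0.005, 0, 1], [0.16, 0, 0.01, 0, 1], [0.24, 0, 0.015, 0, 1], [0.32, 0, 0.02, 0, 1], [0.4, 0, 0.025, 0, 1], [0.48, 0, 0.03, 0, 1], [0.56, 0, 0.035, 0, 1], [0.64, 0, 0.035, 0, 1], [0.72, 0, 0.035, 0, 1], [0.8, 0, 0.035, 0, 1]]}}

```text
t: 9.55
eef_pos: [0.5047, -0.3062, 0.0736]
orientation: [179.8, 0.2, 89.9]
contact_force: [-0.6, -13.9, 19.7]
grip_width: 0.003
grasp_force: 12.9
```

Call:
{"op": "step_arm", "data": {"series": [[0.08, 0, 0, 0, 1], [0.16, 0, 0, 0, 1], [0.24, 0, 0, 0, 1], [0.32, 0, 0, 0, 1], [0.4, 0, 0, 0, 1], [0.48, 0, 0, 0, 1], [0.56, 0, 0, 0, 1], [0.64, 0, 0, 0, 1], [0.72, 0, 0, 0, 1], [0.8, 0, 0, 0, 1]]}}

```text
t: 10.55
eef_pos: [0.5048, -0.2741, 0.0736]
orientation: [179.8, 0.2, 89.9]
contact_force: [0.3, -14.2, 20.6]
grip_width: -0.004
grasp_force: 13.1
```

Call:
{"op": "step_arm", "data": {"series": [[0.08, 0, 0, 0, 1], [0.16, 0, 0, 0, 1], [0.24, 0, 0, 0, 1], [0.32, 0, 0, 0, 1], [0.4, 0, 0, 0, 1], [0.48, 0, 0, 0, 1], [0.56, 0, 0, 0, 1], [0.64, 0, 0, 0, 1], [0.72, 0, 0, 0, 1]]}}

```text
t: 11.45
eef_pos: [0.5049, -0.2453, 0.0736]
orientation: [179.8, 0.2, 89.9]
contact_force: [-0.4, -15.7, 21.1]
grip_width: 0.001
grasp_force: 13.2
```

```bash
cat > tilt.py <<'E'
from h import *
p,d,X=wristcloud(); y=robot.read_state()['eef_pos'][1]
m=(d>0)&(abs(X[...,0]-.504)<.05)&(X[...,1]>y+.015)&(X[...,1]<y+.1)&(abs(X[...,2]-.095)<.008)
A=X[m]; c=np.linalg.lstsq(np.c_[A[:,:2]-A[:,:2].mean(0),np.ones(len(A))],A[:,2],rcond=None)[0]
print('n',len(A),'tilt x,y deg',np.degrees(c[:2]),'z',c[2])
E
python3 tilt.py
```

```text
n 56067 tilt x,y deg [ 0.00335462 -0.0376129 ] z 0.09551078026960977
```

Flat, so I continue across the gap.

Call:
{"op": "step_arm", "data": {"series": [[0.08, 0, 0, 0, 1], [0.16, 0, 0, 0, 1], [0.24, 0, 0, 0, 1], [0.32, 0, 0, 0, 1], [0.4, 0, 0, 0, 1], [0.48, 0, 0, 0, 1], [0.56, 0, 0, 0, 1], [0.64, 0, 0, 0, 1], [0.72, 0, 0, 0, 1], [0.8, 0, 0, 0, 1]]}}

```text
t: 12.5
eef_pos: [0.5049, -0.2132, 0.0735]
orientation: [179.8, 0.2, 89.9]
contact_force: [0.3, -15.1, 22.9]
grip_width: -0.001
grasp_force: 13.4
```

```bash
python3 tilt.py
```

```text
n 56007 tilt x,y deg [ 0.00650784 -0.0206132 ] z 0.09549472352459185
```

Call:
{"op": "step_arm", "data": {"series": [[0.07, 0, 0, 0, 1], [0.14, 0, 0, 0, 1], [0.21, 0, 0, 0, 1], [0.28, 0, 0, 0, 1], [0.35, 0, 0, 0, 1], [0.42, 0, 0, 0, 1], [0.49, 0, 0, 0, 1], [0.56, 0, 0, 0, 1], [0.63, 0, 0, 0, 1], [0.7, 0, 0, 0, 1]]}}

```text
t: 13.55
eef_pos: [0.5049, -0.185, 0.0733]
orientation: [179.8, 0.2, 89.9]
contact_force: [0.4, -14.6, 20.6]
grip_width: 0.0
grasp_force: 12.8
```

Call:
{"op": "step_arm", "data": {"series": [[0.07, 0, 0, 0, 1], [0.14, 0, 0, 0, 1], [0.21, 0, 0, 0, 1], [0.28, 0, 0, 0, 1], [0.34, 0, 0, 0, 1], [0.38, 0, 0, 0, 1], [0.4, 0, 0, 0, 1], [0.39, 0, 0, 0, 1], [0.38, 0, 0, 0, 1], [0.37, 0, 0, 0, 1]]}}

```text
t: 14.55
eef_pos: [0.5048, -0.1688, 0.0729]
orientation: [179.8, 0.1, 89.9]
contact_force: [1.7, -6.1, 16.8]
grip_width: 0.002
grasp_force: 9.0
```

```bash
python3 tilt.py
```

```text
n 56155 tilt x,y deg [-0.00665541 -0.18120133] z 0.09543847975307913
```

Call:
{"op": "step_arm", "data": {"series": [[-0.015, 0, -0.02, 0, 1], [-0.025, 0, -0.05, 0, 1], [-0.035, 0, -0.08, 0, 1], [-0.04, 0, -0.12, 0, 1], [-0.04, 0, -0.17, 0, 1], [-0.04, 0, -0.22, 0, 1], [-0.04, 0, -0.27, 0, 1], [-0.04, 0, -0.29, 0, 1], [-0.04, 0, -0.29, 0, 1]]}}

```text
t: 15.5
eef_pos: [0.5034, -0.1695, 0.0833]
orientation: [-180.0, -0.0, 90.0]
contact_force: [1.9, 0.2, -0.1]
grip_width: 0.004
grasp_force: 0.0
```

```bash
python3 tilt.py
```

```text
n 47981 tilt x,y deg [-0.01436837 -0.1972812 ] z 0.09548177392506539
```

Call:
{"op": "step_arm", "data": {"series": [[0.02, 0, 0, 0, 1], [0.05, 0, 0, 0, 1], [0.1, 0, 0, 0, 1], [0.16, 0, 0, 0, 1], [0.23, 0, 0, 0, 1], [0.31, 0, 0, 0, 1], [0.39, 0, 0, 0, 1], [0.47, 0, 0, 0, 1], [0.55, 0, 0, 0, 1], [0.63, 0, 0, 0, 1]]}}

```text
t: 16.55
eef_pos: [0.5035, -0.144, 0.0833]
orientation: [-180.0, -0.0, 90.0]
contact_force: [0.4, -2.6, -2.4]
grip_width: -0.001
grasp_force: 1.8
```

Call:
{"op": "step_arm", "data": {"series": [[0.08, 0, 0, 0, 1], [0.16, 0, 0, 0, 1], [0.24, 0, 0, 0, 1], [0.32, 0, 0, 0, 1], [0.4, 0, 0, 0, 1], [0.48, 0, 0, 0, 1], [0.56, 0, 0, 0, 1], [0.64, 0, 0, 0, 1], [0.72, 0, 0, 0, 1], [0.8, 0, 0, 0, 1]]}}

```text
t: 17.55
eef_pos: [0.5035, -0.112, 0.0833]
orientation: [-180.0, -0.0, 90.0]
contact_force: [-0.1, -4.2, -2.3]
grip_width: 0.0
grasp_force: 1.8
```

```bash
python3 tilt.py
```

```text
n 48160 tilt x,y deg [-0.0035471  -0.18023563] z 0.09536240375972808
```

Call:
{"op": "step_arm", "data": {"series": [[0.08, 0, 0.004, 0, 1], [0.16, 0, 0.008, 0, 1], [0.24, 0, 0.01, 0, 1], [0.32, 0, 0.01, 0, 1], [0.4, 0, 0.01, 0, 1], [0.48, 0, 0.01, 0, 1], [0.56, 0, 0.01, 0, 1], [0.64, 0, 0.01, 0, 1], [0.72, 0, 0.01, 0, 1], [0.8, 0, 0.01, 0, 1]]}}

```text
t: 18.6
eef_pos: [0.5037, -0.0805, 0.0831]
orientation: [180.0, 0.0, 90.0]
contact_force: [-0.3, -6.1, 2.8]
grip_width: 0.004
grasp_force: 2.9
```

```bash
python3 tilt.py
```

```text
n 48006 tilt x,y deg [-0.00238812 -0.03312451] z 0.0949958845108312
```

Call:
{"op": "step_arm", "data": {"series": [[0.08, 0, -0.003, 0, 1], [0.16, 0, -0.006, 0, 1], [0.24, 0, -0.006, 0, 1], [0.32, 0, -0.006, 0, 1], [0.4, 0, -0.006, 0, 1], [0.48, 0, -0.006, 0, 1], [0.56, 0, -0.006, 0, 1], [0.64, 0, -0.006, 0, 1], [0.72, 0, -0.006, 0, 1], [0.8, 0, -0.006, 0, 1]]}}

```text
t: 19.65
eef_pos: [0.5035, -0.0481, 0.0831]
orientation: [-180.0, 0.0, 90.0]
contact_force: [-0.7, -5.2, 0.7]
grip_width: -0.003
grasp_force: 2.6
```

```bash
python3 tilt.py
```

```text
n 47967 tilt x,y deg [-0.00492731 -0.03592903] z 0.09499870519991703
```

Call:
{"op": "step_arm", "data": {"series": [[0.08, 0, 0, 0, 1], [0.16, 0, 0, 0, 1], [0.24, 0, 0, 0, 1], [0.32, 0, 0, 0, 1], [0.4, 0, 0, 0, 1], [0.48, 0, 0, 0, 1], [0.56, 0, 0, 0, 1], [0.64, 0, 0, 0, 1], [0.72, 0, 0, 0, 1], [0.8, 0, 0, 0, 1]]}}

```text
t: 20.7
eef_pos: [0.5035, -0.0163, 0.0831]
orientation: [-180.0, 0.0, 90.0]
contact_force: [-0.5, -5.7, 1.4]
grip_width: 0.001
grasp_force: 2.6
```

Call:
{"op": "step_arm", "data": {"series": [[0.08, 0, 0, 0, 1], [0.16, 0, 0, 0, 1], [0.24, 0, 0, 0, 1], [0.32, 0, 0, 0, 1], [0.4, 0, 0, 0, 1], [0.48, 0, 0, 0, 1], [0.56, 0, 0, 0, 1], [0.64, 0, 0, 0, 1], [0.72, 0, 0, 0, 1], [0.8, 0, 0, 0, 1]]}}

```text
t: 21.7
eef_pos: [0.5035, 0.0157, 0.0832]
orientation: [-180.0, 0.0, 90.0]
contact_force: [0.5, -5.4, 1.6]
grip_width: -0.001
grasp_force: 2.7
```

```bash
python3 tilt.py; python3 - <<'E'
from h import *
p,d=shot('top','t2');q,_=shot('scene','s2')
for c in('top','scene'):
  for n in ('tray_nose','stop_face'): print(c,n,[(np.round(r['at'],4),round(r['p'],2)) for r in models.spot_point(c,n)][:2])
E
```

```text
n 47962 tilt x,y deg [ 0.00158336 -0.0378928 ] z 0.09501757524524329
top tray_nose []
top stop_face []
scene tray_nose []
scene stop_face [(array([0.501 , 0.3028, 0.0475]), 0.83)]
```

Call:
{"op": "step_arm", "data": {"series": [[0.08, 0, 0, 0, 1], [0.16, 0, 0, 0, 1], [0.24, 0, 0, 0, 1], [0.32, 0, 0, 0, 1], [0.4, 0, 0, 0, 1], [0.48, 0, 0, 0, 1], [0.56, 0, 0, 0, 1], [0.64, 0, 0, 0, 1], [0.72, 0, 0, 0, 1], [0.8, 0, 0, 0, 1]]}}

```text
t: 23.05
eef_pos: [0.5035, 0.0473, 0.0831]
orientation: [-180.0, 0.0, 89.9]
contact_force: [-0.9, -5.9, 1.3]
grip_width: 0.003
grasp_force: 2.6
```

Call:
{"op": "step_arm", "data": {"series": [[0.06, 0, 0, 0, 1], [0.11, 0, 0, 0, 1], [0.15, 0, 0, 0, 1], [0.19, 0, 0, 0, 1], [0.22, 0, 0, 0, 1], [0.25, 0, 0, 0, 1], [0.28, 0, 0, 0, 1], [0.31, 0, 0, 0, 1], [0.34, 0, 0, 0, 1], [0.37, 0, 0, 0, 1]]}}

```text
t: 24.05
eef_pos: [0.5035, 0.0622, 0.0831]
orientation: [-180.0, 0.0, 90.0]
contact_force: [-0.1, -5.6, 0.1]
grip_width: -0.0
grasp_force: 2.6
```

Call:
{"op": "step_arm", "data": {"series": [[0.025, 0, 0, 0, 1], [0.05, 0, 0, 0, 1], [0.075, 0, 0, 0, 1], [0.1, 0, 0, 0, 1]]}}

```text
t: 24.45
eef_pos: [0.5035, 0.0662, 0.0831]
orientation: [-180.0, 0.0, 90.0]
contact_force: [-0.2, -6.2, 1.9]
grip_width: -0.001
grasp_force: 2.6
```

Call:
{"op": "step_arm", "data": {"series": [[0.025, 0, 0, 0, 1], [0.05, 0, 0, 0, 1], [0.075, 0, 0, 0, 1], [0.1, 0, 0, 0, 1]]}}

```text
t: 24.85
eef_pos: [0.5035, 0.0702, 0.0831]
orientation: [-180.0, 0.0, 90.0]
contact_force: [-0.6, -4.7, 0.6]
grip_width: -0.001
grasp_force: 2.6
```

Call:
{"op": "step_arm", "data": {"series": [[0.02, 0, 0, 0, 1], [0.04, 0, 0, 0, 1], [0.06, 0, 0, 0, 1]]}}

```text
t: 25.15
eef_pos: [0.5035, 0.072, 0.0831]
orientation: [-180.0, 0.1, 89.9]
contact_force: [-0.1, -11.3, 1.9]
grip_width: 0.001
grasp_force: 5.9
```

Call:
{"op": "step_arm", "data": {"series": [[0.01, 0, 0, 0, 1], [0.02, 0, 0, 0, 1], [0.02, 0, 0, 0, 1]]}}

```text
t: 25.45
eef_pos: [0.5035, 0.0721, 0.0831]
orientation: [-180.0, 0.1, 89.9]
contact_force: [-0.1, -13.3, 3.0]
grip_width: -0.005
grasp_force: 6.5
```

The force rises with no further motion, so the tray is home. I'll ease off, back away and lift.

Call:
{"op": "step_arm", "data": {"series": [[-0.02, 0, 0, 0, 1], [-0.05, 0, 0, 0, 1], [-0.1, 0, 0, 0, 1], [-0.18, 0, 0, 0, 1], [-0.3, 0, -0.1, 0, 1], [-0.5, 0, -0.4, 0, 1], [-0.8, 0, -1.0, 0, 1], [-1.1, 0, -1.8, 0, 1], [-1.5, 0, -2.8, 0, 1], [-2.0, 0, -3.8, 0, 1]]}}

```text
t: 26.45
eef_pos: [0.5031, -0.0068, 0.2376]
orientation: [180.0, -0.0, 90.0]
contact_force: [0.6, -1.4, -0.6]
grip_width: -0.003
grasp_force: 0.0
```

Call:
{"op": "step_arm", "data": {"series": [[-1, 0, -0.5, 0, 1], [-2, 0, -1, 0, 1], [-3, 0, -1, 0, 1], [-4, 0, -1, 0, 1], [-5, 0, -1, 0, 1], [-6, 0, -1, 0, 1], [-6, 0, -1, 0, 1]]}}

```text
t: 27.15
eef_pos: [0.5018, -0.2522, 0.2757]
orientation: [-180.0, 0.1, 89.6]
contact_force: [0.3, 0.4, 0.3]
grip_width: -0.0
grasp_force: 0.0
```

```bash
python3 - <<'E'
from h import *
p,d=shot('top','t3');q,_=shot('scene','s3')
c=cv2.resize(p[160:250,130:270],(560,360),interpolation=2);e=cv2.resize(q[120:240,230:390],(480,360),interpolation=2)
cv2.imwrite('pics/f.png',cv2.resize(np.hstack([c[:,:,::-1],e[:,:,::-1]]),(800,277)))
for c in('top','scene'):
  for n in ('tray_nose','stop_face','tin'): print(c,n,[(np.round(r['at'],4),round(r['p'],2)) for r in models.spot_point(c,n)][:2])
E
```

```text
top tray_nose [(array([0.5016, 0.033 , 0.0012]), 0.67)]
top stop_face []
top tin [(array([0.4976, 0.2494, 0.0934]), 0.82), (array([ 0.3501, -0.2009,  0.0006]), 0.64)]
scene tray_nose []
scene stop_face [(array([0.502 , 0.3039, 0.0488]), 0.63)]
scene tin [(array([ 0.3513, -0.1995, -0.0016]), 0.86), (array([0.4987, 0.2516, 0.0944]), 0.67)]
```

View pics/f.png

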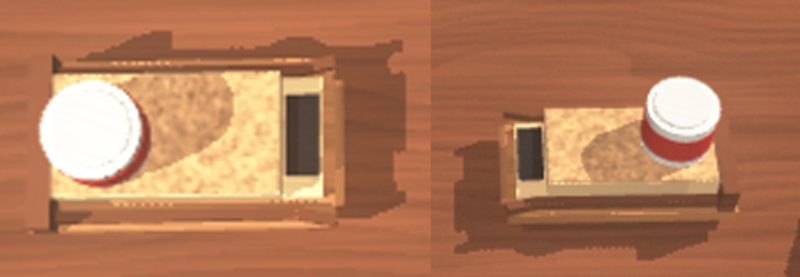

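Both views show the tray's front against the stop (column ~52 of the left crop) and the tin upright at (95,130), about 52 mm behind the nose, so it has not shifted.

```bash
python3 -c "
from workcell import robot
print(robot.job_done())"
```

```text
the job is handed in; nothing more can be done
None
```

The tray is fully home against the stop, with the tin upright where it was; I let go, backed the arm clear, and handed in the job at about 27 s, though it returned no verdict. At every tilt check the tray was within about 0.2° of flat. The hand force in the readings at the end of each move peaked at about 27 N.

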